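# Take the size of a pipe with the bench caliper

## Robot

A 7-joint arm with a two-finger parallel gripper is mounted at the origin on a cart in front of the work surface, level with it; the furniture and walls round the work are solid. World frame = base frame: x ahead of the robot, y to its left, z up, the work surface at z = 0. Lengths are in m, angles in rad, forces in N, time in s.
With the tool pointing down it reaches from about 0.35 to 0.9 m from the base axis. Payload 19.9 kg.
Tool frame: the origin (TCP) lies at the very end of the fingers, on their centre line; the grasp point (between the pads) lies 19 mm behind it (pinch_z is the distance from the TCP to the grasp point, in m); z points along the fingers, y is the line along which they close (so a half turn about z gives the same grasp; the last joint's range is limited). The gripper opens to 94 mm and grips with 3 to 60 N. Pads are 16 mm wide; open, the fingers measure 119 mm over their backs; the gripper's body (75 mm by 177 mm) begins 78 mm behind the grasp point.
Start: joints at [1.115, 0.417, -0.01, 1.614, 0.005, 1.111, -0.053], TCP at [0.252, -0.572, 0.205] pointing down, gripper open.
Joint ranges: [-2.81, 2.81], [-0.39, 2.02], [-1.27, 1.25], [0.06, 2.57], [-1.19, 4.33], [0.19, 2], [-2.82, 2.82]. Speed limits (rad/s): [1.89, 1.89, 2.39, 2.39, 3.01, 3.01, 3.01].

## Interface

Orientations are given as a unit quaternion [w, x, y, z].
In Python, from station import * gives the robot as it stands.
- The arm moves only by the tool drive_tool, never from a script. Its argument "increments" is a list of rows, each an object of numbers: "dx", "dy", "dz": the shift along the tool's x, y, z in units of 40 mm (1.0 is 40 mm); "ax", "ay", "az": the turn, a rotation vector about the tool's x, y, z in units of 6 degrees (1.0 is 6 degrees). In form: [{"dx": .., "dy": .., "dz": .., "ax": .., "ay": .., "az": ..}, ...]. A call has 1 to 12 rows; each row shifts and turns the commanded pose from where the row before left it, along the tool's axes as they then stand; what a row does not reach is not made up. A row lasts 1/12 s, in which the tool goes at most 41.7 mm and 7.16 degrees, less where a joint would pass 70% of its speed; a pose out of reach is approached as far as the arm can. A call is refused whole if a number of a shift passes 1 or a number of a turn 1, either way. A call with a gripper value outside its range is refused whole. "fingers" is the closure, from -1 (fully open) to 1 (shut), set as the call begins (left out, the last holds). The fingers move at their own pace and stop on an object; "force" is the grip in N (left out, the last holds). Time passes only in rows, so rows that do not move let the fingers close. It gives the time, the measured TCP pose, the force, the opening and the grip force at its end, in the units of the state.
- get_obs(): the state, without advancing time (a new reading comes with each control period).
- capture(name): name is "scene" or "top" or "wrist"; returns (picture, depth): 420x560x3 uint8, blue, green, red; 420x560 float32, m along the optical axis (not along the pixel's ray), 0 where there is no reading.
- get_calibration(name): a dict with "intrinsics" (3x3 intrinsics, pixels), "rvec" (rotation vector, rad) and "tvec" (3), from world to camera coordinates, as OpenCV has them; the wrist camera has in their place "T_tool_cam" (4x4, takes a point from camera to tool coordinates, whose origin is the TCP and whose axes are the flange's). Camera axes: x right, y down, z forward; pixel columns grow to the right and rows downward; lengths in m; the calibration is good to about 2 mm. A picture is of the moment at which its call begins: read the wrist's pose just before it. get_calibration takes no time and is no camera call.
- hand_in(): hands the job in; it is judged then, once.
The state is a dict: "time": time; "qpos": joint angles; "qd": joint speeds; "joint_torque": joint torques, N m; "eef_pos": TCP position; "eef_rot": TCP orientation; "force": force on the tool from outside, world axes, zero at the start; "moment": the same for the moment, N m; "opening": opening from 0.0 (shut) to 1.0 (fully open); "grasp_force": force on a finger pad.
Only numpy, scipy, OpenCV 4.12 (cv2) and the standard library are available. Lean on these libraries where they do the work, as an engineer would, in place of code of your own. Each camera call takes 0.05 s, during which the arm holds its last target. There are 200 camera calls.

## Task

Take the outside size of the short loose pipe offcut, which is squashed somewhat out of round, with the bench caliper: open the sliding jaw, stand the pipe upright between the two jaws, whichever way round, then slide the jaw up by its knob until the pipe is brought against the fixed jaw and both jaws bear on it, and keep a light pressure of about 6 N on the pipe for a second without cocking the jaw on its beam. Then let go of everything, with both jaws left touching the pipe so that the size can be read, and leave the other things lying where they are.

Things in the scene. Friction and masses are not known exactly. Their poses are not given: they have to be found in the camera images.
- caliper: Steel bench caliper, fixed to the table. Origin on the table under its beam's centre line; the beam (26 mm wide, top at z = 26 mm) runs along y from -101 to +149 mm. The jaws stick out from it to x = -95 mm (towards the robot), 17 to 29 mm above the table. A pipe standing between them with its axis at x = -50 mm clears the beam and sits at the middle of the jaws.
- fixed_jaw: Fixed jaw at the caliper's -y end, same axes as the caliper. Origin at table height on the beam's centre line (caliper y = -70 mm), in the plane of its flat measuring face, which looks to +y; the metal lies on the -y side, 15 to 30 mm thick.
- jaw: Sliding jaw on its sleeve (44 x 64 mm, top at 32 mm). Origin on the table under its knob's axis. Its measuring face is at y = -34 mm in its own frame, facing the fixed jaw; axes as the caliper's. Play in the sleeve lets it cock about the knob's axis against 20 N m/rad (about 8 N per mm at mid jaw): pressing at the jaw's tip, or hard on the pipe, turns it out of square.
- thumb_knob (a point): Grip point on the sliding jaw's knurled steel knob, 15.6 mm across, upright on the sleeve, from 37 to 61 mm above the table; the point is on its axis, 50 mm above the table. It is pinched from above, fingers either side of it along the beam, tips not below 35 mm.
- slide (a joint): Gap between the two measuring faces along the beam, in m: 0 shut, 0.105 fully open. It grows as the jaw slides along the caliper's +y, away from the fixed jaw. The sleeve takes 1.5 to 2.5 N to slide and stays where it is left.
- pipe: The short loose pipe offcut to be sized: plain dark steel, open ended, wall 3 mm, 58 mm tall, 0.16 to 0.32 kg, standing upright. It is squashed somewhat out of round, between 44 and 52 mm across depending on how it stands; its size between the jaws has to be found by feel. Origin: centre of its lower end; z is its axis. It takes 1 to 3 N to push it along the table.
- disc_slug: Bystander: a solid round steel disc, 44 mm across and 10 mm thick, lying flat. Origin: centre of its underside.
- tube_offcut: Bystander: an offcut of square steel tube, 42 x 25 x 25 mm, lying along its own x. Origin: centre of its underside.
- hex_nut: Bystander: a hexagon nut, 28 x 25 x 15 mm, lying flat. Origin: centre of its underside.

How it is judged:
By the outcome, as a careful person would: the job done as asked, in the order asked, and still so for the second after the job is handed in, with the robot touching nothing.
It also fails if it takes over 72 s, if anything falls off the work surface, if the arm or the gripper's body presses on something with over 40 N, if the wrist force passes 120 N, or if a joint passes its speed limit or range.

## Working session

There is one attempt and no reset: what is moved stays moved. The work goes in short steps, Python scripts to look and compute and a tool call to move; the robot and the scene stay as the last step left them, time stands still between calls to the robot, and variables do not carry over. Pictures are saved under pics/ and viewed, at most 11 in all, crops included, and the job is handed in when it is done.

Besides the shell and the picture viewer there is one more tool, called after "Emit:" by a JSON object that holds its "op" and its "data", one argument or row to a line. drive_tool: Moves the arm, as the interface text tells. Its arguments: {"type":"object","properties":{"increments":{"type":"array","items":{"type":"object","properties":{"dx":{"type":"number"},"dy":{"type":"number"},"dz":{"type":"number"},"ax":{"type":"number"},"ay":{"type":"number"},"az":{"type":"number"}}}},"fingers":{"type":"number"},"force":{"type":"number"}},"required":["increments"]}

```bash
ls; mkdir -p pics
python3 - <<'E'
from station import *
import cv2,numpy as np
o=get_obs();print(o)
for n in("scene","top"):
    p,d=capture(n);cv2.imwrite(f"pics/{n}0.png",p);np.save(f"pics/{n}0.npy",d);print(n,get_calibration(n))
print(get_calibration("wrist"))
E
```

```text
pics
{'time': 0.0, 'qpos': array([ 1.1144868 ,  0.41795389, -0.01029792,  1.61418211,  0.00470126,
        1.11068567, -0.05297636]), 'qd': array([-0.00025387, -0.00270883,  0.00026526, -0.00035102, -0.00046846,
       -0.00037629, -0.00028408]), 'joint_torque': array([-2.11628256e-03, -8.51276565e+01,  6.37388304e-01, -4.25984251e+01,
       -4.91009688e-02,  1.88046723e-02,  1.28119354e-04]), 'eef_pos': array([ 0.25171729, -0.57165621,  0.20483451]), 'eef_rot': array([-5.78323043e-04,  9.78565580e-01,  2.05934558e-01, -1.69638851e-04]), 'force': array([-0.67173674,  0.04887124,  0.60780326]), 'moment': array([ 0.03418893, -0.00606636,  0.00872345]), 'grasp_force': 0.0, 'opening': 0.9996616561312411}
scene {'intrinsics': array([[496.58534223,   0.        , 273.90537594],
       [  0.        , 496.58534223, 217.81601196],
       [  0.        ,   0.        ,   1.        ]]), 'rvec': array([ 0.60593423, -2.44377724,  1.3912708 ]), 'tvec': array([0.43458587, 0.21538197, 0.76704351])}
top {'intrinsics': array([[433.47361144,   0.        , 273.12688008],
       [  0.        , 433.47361144, 212.34674914],
       [  0.        ,   0.        ,   1.        ]]), 'rvec': array([ 2.16686327, -2.1484352 ,  0.11779941]), 'tvec': array([-0.04919609,  0.50341533,  0.86547057])}
{'intrinsics': array([[328.30255782,   0.        , 281.87298387],
       [  0.        , 328.30255782, 210.18763473],
       [  0.        ,   0.        ,   1.        ]]), 'T_tool_cam': array([[-8.82287554e-04, -9.69045988e-01, -2.46878704e-01,
         7.22513080e-02],
       [ 9.99999608e-01, -8.74030998e-04, -1.43029655e-04,
        -9.03575539e-05],
       [-7.71773268e-05, -2.46878734e-01,  9.69046379e-01,
        -1.78855515e-01],
       [ 0.00000000e+00,  0.00000000e+00,  0.00000000e+00,
         1.00000000e+00]])}
```

View pics/top0.png

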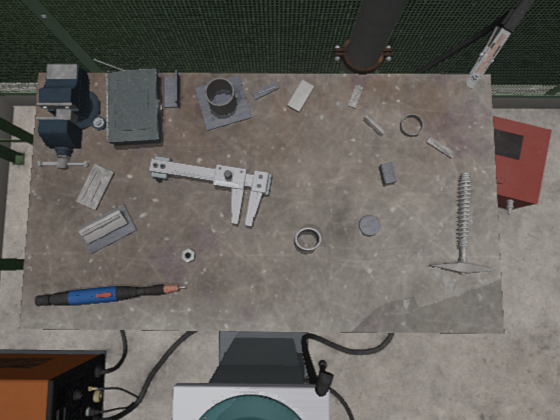

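View pics/scene0.png

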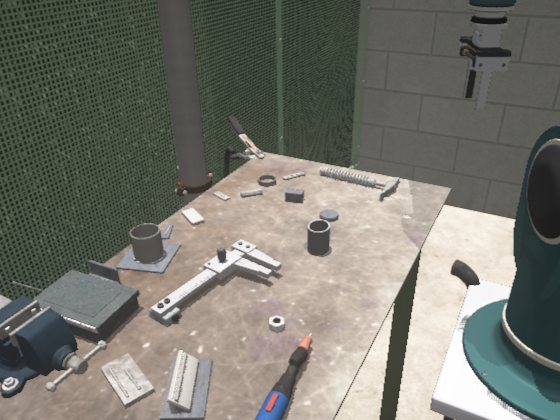

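The top view shows the sliding jaw's knob at about (228,174), the fixed jaw at (257,205) and the pipe at (308,239). The disc is at (370,225), the tube at (388,173) and the nut at (188,255). The scene view agrees. Next I'll turn these into positions.

```bash
cat > h.py <<'E'
import numpy as np,cv2
from station import *
def Tcw(n,obs=None):
    c=get_calibration(n);K=c["intrinsics"]
    if n=="wrist":
        from scipy.spatial.transform import Rotation as R
        q=obs["eef_rot"];T=np.eye(4);T[:3,:3]=R.from_quat(np.r_[q[1:],q[0]]).as_matrix();T[:3,3]=obs["eef_pos"]
        return K,T@c["T_tool_cam"]
    T=np.eye(4);T[:3,:3]=cv2.Rodrigues(c["rvec"])[0];T[:3,3]=c["tvec"]
    return K,np.linalg.inv(T)
def cloud(n,d,obs=None):
    K,T=Tcw(n,obs);v,u=np.mgrid[:d.shape[0],:d.shape[1]]
    P=np.stack([(u-K[0,2])/K[0,0]*d,(v-K[1,2])/K[1,1]*d,d],-1)
    return P@T[:3,:3].T+T[:3,3]
def ray(n,u,v,z,obs=None):
    K,T=Tcw(n,obs);r=T[:3,:3]@np.array([(u-K[0,2])/K[0,0],(v-K[1,2])/K[1,1],1])
    return T[:3,3]+r*(z-T[2,3])/r[2]
E
python3 - <<'E'
from h import *
d=np.load("pics/top0.npy");p=cv2.imread("pics/top0.png")
cv2.imwrite("pics/crop1.png",cv2.resize(p[145:265,145:335],None,fx=4,fy=4,interpolation=cv2.INTER_CUBIC))
W=cloud("top",d)
for n,u,v in(("table",330,200),("beam",190,171),("sleeve",236,180),("disc",370,225),("tube",388,173),("nut",188,255)):print(n,W[v,u].round(4))
z=W[...,2]
m=np.zeros(z.shape,bool);m[222:258,288:328]=1
q=W[m&(z>.05)&(z<.066)][:,:2];print("pipe rim",len(q),q.min(0),q.max(0),z[m].max());print(cv2.fitEllipse(cv2.convexHull((q*1000).astype(np.float32))))
m[:]=0;m[160:190,215:245]=1
q=W[m&(z>.05)];print("knob",len(q),q.min(0),q.max(0),q.mean(0))
m[:]=0;m[150:195,145:212]=1
q=W[m&(z>.018)&(z<.034)][:,:2];print("beam",cv2.minAreaRect((q*1000).astype(np.float32)))
E
```

```text
table [ 0.5348 -0.166  -0.    ]
beam [0.5898 0.13   0.0273]
sleeve [0.5709 0.033  0.0298]
disc [ 0.481  -0.2482  0.0101]
tube [ 0.5887 -0.2839  0.0273]
nut [0.4149 0.1311 0.0153]
pipe rim 116 [ 0.42803553 -0.1387661 ] [ 0.46994198 -0.08912114] 0.9178440068608119
((448.8758544921875, -114.48184204101562), (43.14829635620117, 50.91453552246094), 6.003001689910889)
knob 59 [ 0.39965939 -0.05216624  0.05164691] [0.58640503 0.05491966 0.91784401] [0.56261085 0.0390519  0.13177408]
beam ((592.5692138671875, 149.7510528564453), (132.74758911132812, 36.17341995239258), 77.45231628417969)
```

View pics/crop1.png

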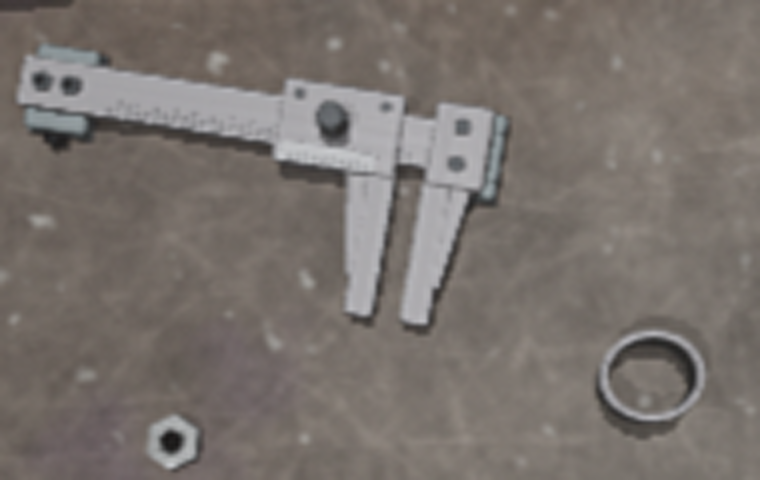

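The enlarged crop shows the beam's top edge from (22,55) to (282,95) and the knob top at (333,108). The sliding face runs (391,178) to (372,320), and the fixed face runs (428,187) to (402,320). The pipe rim is centred at (652,376) and is wider left to right.

Run:
```python
from h import *
f=lambda x,y,z:ray("top",(x+.5)/4-.5+145,(y+.5)/4-.5+145,z)[:2]
L=[("beamtop",(22,55,.026),(282,95,.026)),("beambot",(20,103,.026),(275,143,.026)),("slideface",(372,320,.029),(391,178,.029)),("fixface",(402,320,.029),(428,187,.029))]
for n,a,b in L:
    A,B=f(*a),f(*b);v=B-A;print(n,A.round(4),B.round(4),np.degrees(np.arctan2(v[1],v[0])).round(2))
print("knob",f(333,108,.061),f(333,130,.037))
for x,y in((600,377),(705,377),(652,330),(652,422),(652,376)):print("rim",f(x,y,.058))
o=get_obs();K,T=Tcw("wrist",o);print(T)
```

```text
beamtop [0.6166 0.2153] [0.5961 0.0777] -98.45
beambot [0.5908 0.2152] [0.5705 0.0807] -98.58
slideface [0.4778 0.028 ] [0.5519 0.0195] -6.55
fixface [0.4779 0.0125] [5.473e-01 2.000e-04] -10.1
knob [0.58192665 0.04672121] [0.57545786 0.04924647]
rim [ 0.44784657 -0.08822036]
rim [ 0.44829168 -0.14021499]
rim [ 0.4714215  -0.11398287]
rim [ 0.42584407 -0.11396886]
rim [ 0.44856242 -0.11397585]
[[ 0.40218552 -0.88708912 -0.22653851  0.31789697]
 [-0.91555763 -0.38995343 -0.09844052 -0.54267459]
 [-0.00101396  0.24700041 -0.96901484  0.38373872]
 [ 0.          0.          0.          1.        ]]
```

Emit:
{"op": "drive_tool", "data": {
  "increments": [
    {"dx": 0.62, "dy": -0.49},
    {"dx": 0.62, "dy": -0.49},
    {"dx": 0.62, "dy": -0.49},
    {"dx": 0.62, "dy": -0.49},
    {"dx": 0.62, "dy": -0.49},
    {"dx": 0.62, "dy": -0.49},
    {"dx": 0.62, "dy": -0.49},
    {"dx": 0.62, "dy": -0.49},
    {"dx": 0.62, "dy": -0.49},
    {"dx": 0.62, "dy": -0.49},
    {"dx": 0.62, "dy": -0.49}
  ],
  "fingers": -1
}}

```text
schema error: expected keys dx, dy, dz, ax, ay, az
```

Emit:
{"op": "drive_tool", "data": {
  "increments": [
    {"dx": 0.62, "dy": -0.49},
    {"dx": 0.62, "dy": -0.49},
    {"dx": 0.62, "dy": -0.49},
    {"dx": 0.62, "dy": -0.49},
    {"dx": 0.62, "dy": -0.49},
    {"az": 0.9},
    {"az": 0.9},
    {"az": 0.9},
    {"az": 0.9},
    {"az": 0.9},
    {"az": 0.88},
    {}
  ]
}}

```text
schema error: expected keys dx, dy, dz, ax, ay, az
```

Run:
```python
from h import *
o=get_obs();p,d=capture("wrist");cv2.imwrite("pics/w1.png",p);np.save("pics/w1.npy",d)
import pickle;pickle.dump(o,open("pics/w1.pkl","wb"))
K,T=Tcw("wrist",o);print(o["time"],o["eef_pos"],o["qpos"],o["force"]);print(T@np.linalg.inv(get_calibration("wrist")["T_tool_cam"]))
```

```text
0.1 [ 0.25170971 -0.57170445  0.20489223] [ 1.11449828  0.41790993 -0.01027856  1.6141103   0.00473273  1.11069266
 -0.05301297] [ 0.28440779 -0.50242434 -0.31445885]
[[ 9.15202848e-01  4.02993103e-01 -5.53923755e-04  2.51709710e-01]
 [ 4.02993464e-01 -9.15202365e-01  9.48442140e-04 -5.71704452e-01]
 [-1.24736689e-04 -1.09124460e-03 -9.99999397e-01  2.04892229e-01]
 [ 0.00000000e+00  0.00000000e+00  0.00000000e+00  1.00000000e+00]]
```

View pics/w1.png

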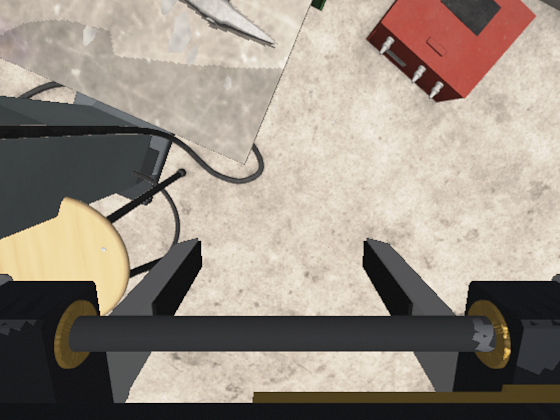

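Both moves were refused because every row needs all six keys, so this view is still from the start pose, off the table. It shows the fingers at (185,270) and (385,270). I'll send the moves again.

Emit:
{"op": "drive_tool", "data": {
  "increments": [
    {"dx": 0.62, "dy": -0.49, "dz": 0, "ax": 0, "ay": 0, "az": 0},
    {"dx": 0.62, "dy": -0.49, "dz": 0, "ax": 0, "ay": 0, "az": 0},
    {"dx": 0.62, "dy": -0.49, "dz": 0, "ax": 0, "ay": 0, "az": 0},
    {"dx": 0.62, "dy": -0.49, "dz": 0, "ax": 0, "ay": 0, "az": 0},
    {"dx": 0.62, "dy": -0.49, "dz": 0, "ax": 0, "ay": 0, "az": 0},
    {"dx": 0.62, "dy": -0.49, "dz": 0, "ax": 0, "ay": 0, "az": 0},
    {"dx": 0.62, "dy": -0.49, "dz": 0, "ax": 0, "ay": 0, "az": 0},
    {"dx": 0.62, "dy": -0.49, "dz": 0, "ax": 0, "ay": 0, "az": 0},
    {"dx": 0.62, "dy": -0.49, "dz": 0, "ax": 0, "ay": 0, "az": 0},
    {"dx": 0.62, "dy": -0.49, "dz": 0, "ax": 0, "ay": 0, "az": 0},
    {"dx": 0.62, "dy": -0.49, "dz": 0, "ax": 0, "ay": 0, "az": 0}
  ],
  "fingers": -1
}}

```text
time: 1.07
eef_pos: [0.415, -0.2632, 0.2054]
eef_rot: [-0.0, 0.979, 0.206, -0.0]
force: [0.4, -1.5, 0.8]
opening: 1.002
grasp_force: 0.0
```

Emit:
{"op": "drive_tool", "data": {
  "increments": [
    {"dx": 0.62, "dy": -0.49, "dz": 0, "ax": 0, "ay": 0, "az": 0},
    {"dx": 0.62, "dy": -0.49, "dz": 0, "ax": 0, "ay": 0, "az": 0},
    {"dx": 0.62, "dy": -0.49, "dz": 0, "ax": 0, "ay": 0, "az": 0},
    {"dx": 0.62, "dy": -0.49, "dz": 0, "ax": 0, "ay": 0, "az": 0},
    {"dx": 0.62, "dy": -0.49, "dz": 0, "ax": 0, "ay": 0, "az": 0},
    {"dx": 0, "dy": 0, "dz": 0, "ax": 0, "ay": 0, "az": 0.9},
    {"dx": 0, "dy": 0, "dz": 0, "ax": 0, "ay": 0, "az": 0.9},
    {"dx": 0, "dy": 0, "dz": 0, "ax": 0, "ay": 0, "az": 0.9},
    {"dx": 0, "dy": 0, "dz": 0, "ax": 0, "ay": 0, "az": 0.9},
    {"dx": 0, "dy": 0, "dz": 0, "ax": 0, "ay": 0, "az": 0.9},
    {"dx": 0, "dy": 0, "dz": 0, "ax": 0, "ay": 0, "az": 0.88},
    {"dx": 0, "dy": 0, "dz": 0, "ax": 0, "ay": 0, "az": 0}
  ]
}}

```text
time: 2.07
eef_pos: [0.4885, -0.125, 0.2053]
eef_rot: [-0.0, 0.997, -0.077, -0.0]
force: [-0.2, 0.9, 0.2]
opening: 1.0
grasp_force: 0.0
```

Run:
```python
from h import *
o=get_obs();p,d=capture("wrist");cv2.imwrite("pics/w2.png",p);np.save("pics/w2.npy",d)
import pickle;pickle.dump(o,open("pics/w2.pkl","wb"))
K,T=Tcw("wrist",o);print(o["time"],o["eef_pos"],o["qpos"],o["force"]);print(T@np.linalg.inv(get_calibration("wrist")["T_tool_cam"]))
```

```text
2.0667 [ 0.4885299  -0.12502082  0.20531386] [ 0.40104123  0.21110289 -0.24076837  1.90246231  0.05812753  1.03503311
 -1.58841324] [-0.20367981  0.87184443  0.23297906]
[[ 9.88269279e-01 -1.52721042e-01 -3.39225716e-04  4.88529902e-01]
 [-1.52721028e-01 -9.88269337e-01  6.64713519e-05 -1.25020816e-01]
 [-3.45397948e-04 -1.38846950e-05 -9.99999940e-01  2.05313858e-01]
 [ 0.00000000e+00  0.00000000e+00  0.00000000e+00  1.00000000e+00]]
```

View pics/w2.png

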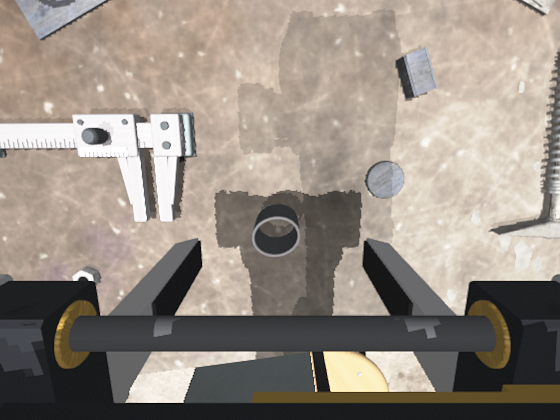

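The wrist view shows the caliper beam level in the image at row 134, so the tool is square to it. The knob is near (93,134) and the pipe rim is centred at (276,235). Next I'll hover over the knob.

Emit:
{"op": "drive_tool", "data": {
  "increments": [
    {"dx": 0.26, "dy": -0.77, "dz": 0, "ax": 0, "ay": 0, "az": 0},
    {"dx": 0.26, "dy": -0.77, "dz": 0, "ax": 0, "ay": 0, "az": 0},
    {"dx": 0.26, "dy": -0.77, "dz": 0, "ax": 0, "ay": 0, "az": 0},
    {"dx": 0.26, "dy": -0.77, "dz": 0, "ax": 0, "ay": 0, "az": 0},
    {"dx": 0.26, "dy": -0.77, "dz": 0, "ax": 0, "ay": 0, "az": 0},
    {"dx": 0.27, "dy": -0.78, "dz": 0, "ax": 0, "ay": 0, "az": 0},
    {"dx": 0, "dy": 0, "dz": 0.7, "ax": 0, "ay": 0, "az": 0},
    {"dx": 0, "dy": 0, "dz": 0.7, "ax": 0, "ay": 0, "az": 0},
    {"dx": 0, "dy": 0, "dz": 0.7, "ax": 0, "ay": 0, "az": 0},
    {"dx": 0, "dy": 0, "dz": 0, "ax": 0, "ay": 0, "az": 0},
    {"dx": 0, "dy": 0, "dz": 0, "ax": 0, "ay": 0, "az": 0}
  ]
}}

```text
time: 3.03
eef_pos: [0.5776, 0.0488, 0.121]
eef_rot: [0.0, 0.997, -0.073, -0.001]
force: [0.3, -0.1, 0.8]
opening: 0.998
grasp_force: 0.0
```

Run:
```python
from h import *
import pickle
d=np.load("pics/w2.npy");o=pickle.load(open("pics/w2.pkl","rb"));W=cloud("wrist",d,o)
m=np.zeros(d.shape,bool);m[200:262,245:305]=1
z=W[...,2];q=W[m&(z>.052)&(z<.064)][:,:2];print(len(q),q.min(0),q.max(0),cv2.fitEllipse(cv2.convexHull((q*1000).astype(np.float32))))
o=get_obs();p,d=capture("wrist");cv2.imwrite("pics/w3.png",p);np.save("pics/w3.npy",d)
pickle.dump(o,open("pics/w3.pkl","wb"))
W=cloud("wrist",d,o);z=W[...,2]
x=W[...,0];y=W[...,1]
m=(z>.05)&(z<.066)&(abs(x-.579)<.03)&(abs(y-.0485)<.03);q=W[m];print("knob",len(q),q.min(0),q.max(0))
print(o["time"],o["eef_pos"])
```

```text
497 [ 0.42799948 -0.13682119] [ 0.47231914 -0.08545307] ((450.1259765625, -111.28932189941406), (44.37979507446289, 51.326168060302734), 5.671172142028809)
knob 369 [0.57174028 0.04311987 0.05032168] [0.58830017 0.05921295 0.06220925]
3.0333 [0.57755816 0.04878472 0.12101344]
```

View pics/w3.png

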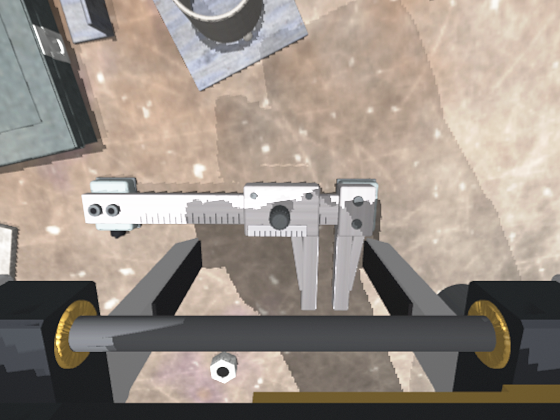

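The hover view shows the knob at (280,217), midway between the fingers. The jaws run down at columns 310 and 347. I'll narrow the fingers, go down and pinch.

Emit:
{"op": "drive_tool", "data": {
  "increments": [
    {"dx": 0.05, "dy": -0.02, "dz": 0, "ax": 0, "ay": 0, "az": 0},
    {"dx": 0, "dy": 0, "dz": 0, "ax": 0, "ay": 0, "az": 0},
    {"dx": 0, "dy": 0, "dz": 0, "ax": 0, "ay": 0, "az": 0},
    {"dx": 0, "dy": 0, "dz": 0.5, "ax": 0, "ay": 0, "az": 0},
    {"dx": 0, "dy": 0, "dz": 0.5, "ax": 0, "ay": 0, "az": 0},
    {"dx": 0, "dy": 0, "dz": 0.5, "ax": 0, "ay": 0, "az": 0},
    {"dx": 0, "dy": 0, "dz": 0.4, "ax": 0, "ay": 0, "az": 0},
    {"dx": 0, "dy": 0, "dz": 0.16, "ax": 0, "ay": 0, "az": 0},
    {"dx": 0, "dy": 0, "dz": 0, "ax": 0, "ay": 0, "az": 0},
    {"dx": 0, "dy": 0, "dz": 0, "ax": 0, "ay": 0, "az": 0}
  ],
  "fingers": -0.05,
  "force": 25
}}

```text
time: 3.92
eef_pos: [0.5807, 0.0494, 0.0399]
eef_rot: [-0.0, 0.997, -0.074, 0.0]
force: [0.4, -0.6, 0.0]
opening: 0.526
grasp_force: 0.0
```

Emit:
{"op": "drive_tool", "data": {
  "increments": [
    {"dx": 0, "dy": 0, "dz": 0, "ax": 0, "ay": 0, "az": 0},
    {"dx": 0, "dy": 0, "dz": 0, "ax": 0, "ay": 0, "az": 0},
    {"dx": 0, "dy": 0, "dz": 0, "ax": 0, "ay": 0, "az": 0},
    {"dx": 0, "dy": 0, "dz": 0, "ax": 0, "ay": 0, "az": 0},
    {"dx": 0, "dy": 0, "dz": 0, "ax": 0, "ay": 0, "az": 0},
    {"dx": 0, "dy": 0, "dz": 0, "ax": 0, "ay": 0, "az": 0},
    {"dx": 0, "dy": 0, "dz": 0, "ax": 0, "ay": 0, "az": 0},
    {"dx": 0, "dy": 0, "dz": 0, "ax": 0, "ay": 0, "az": 0}
  ],
  "fingers": 1
}}

```text
time: 4.58
eef_pos: [0.5804, 0.0493, 0.0392]
eef_rot: [-0.0, 0.997, -0.074, 0.0]
force: [-0.5, -0.5, 4.5]
opening: 0.157
grasp_force: 25.0
```

Emit:
{"op": "drive_tool", "data": {
  "increments": [
    {"dx": 0, "dy": -0.1, "dz": 0, "ax": 0, "ay": 0, "az": 0},
    {"dx": 0, "dy": -0.2, "dz": 0, "ax": 0, "ay": 0, "az": 0},
    {"dx": 0, "dy": -0.2, "dz": 0, "ax": 0, "ay": 0, "az": 0},
    {"dx": 0, "dy": -0.2, "dz": 0, "ax": 0, "ay": 0, "az": 0},
    {"dx": 0, "dy": -0.2, "dz": 0, "ax": 0, "ay": 0, "az": 0}
  ]
}}

```text
time: 5.0
eef_pos: [0.5858, 0.085, 0.0392]
eef_rot: [0.0, 0.997, -0.074, 0.0]
force: [-0.2, -2.6, 4.9]
opening: 0.156
grasp_force: 25.0
```

Emit:
{"op": "drive_tool", "data": {
  "increments": [
    {"dx": 0, "dy": -0.2, "dz": 0, "ax": 0, "ay": 0, "az": 0},
    {"dx": 0, "dy": -0.2, "dz": 0, "ax": 0, "ay": 0, "az": 0},
    {"dx": 0, "dy": -0.2, "dz": 0, "ax": 0, "ay": 0, "az": 0},
    {"dx": 0, "dy": -0.1, "dz": 0, "ax": 0, "ay": 0, "az": 0},
    {"dx": 0, "dy": 0, "dz": 0, "ax": 0, "ay": 0, "az": 0},
    {"dx": 0, "dy": 0, "dz": 0, "ax": 0, "ay": 0, "az": 0}
  ]
}}

```text
time: 5.5
eef_pos: [0.59, 0.1129, 0.0392]
eef_rot: [-0.0, 0.997, -0.074, 0.0]
force: [1.2, 1.1, 5.0]
opening: 0.158
grasp_force: 25.0
```

Emit:
{"op": "drive_tool", "data": {
  "increments": [
    {"dx": 0, "dy": 0, "dz": 0, "ax": 0, "ay": 0, "az": 0},
    {"dx": 0, "dy": 0, "dz": 0, "ax": 0, "ay": 0, "az": 0},
    {"dx": 0, "dy": 0, "dz": 0, "ax": 0, "ay": 0, "az": 0},
    {"dx": 0, "dy": 0, "dz": 0, "ax": 0, "ay": 0, "az": 0},
    {"dx": 0, "dy": 0, "dz": -0.3, "ax": 0, "ay": 0, "az": 0},
    {"dx": 0, "dy": 0, "dz": -0.6, "ax": 0, "ay": 0, "az": 0},
    {"dx": 0, "dy": 0, "dz": -0.9, "ax": 0, "ay": 0, "az": 0},
    {"dx": 0, "dy": 0, "dz": -0.8, "ax": 0, "ay": 0, "az": 0}
  ],
  "fingers": -0.05
}}

```text
time: 6.17
eef_pos: [0.5893, 0.1126, 0.1452]
eef_rot: [-0.0, 0.997, -0.074, -0.0]
force: [0.1, -0.2, 0.8]
opening: 0.531
grasp_force: 0.0
```

Emit:
{"op": "drive_tool", "data": {
  "increments": [
    {"dx": -0.33, "dy": 0.76, "dz": 0, "ax": 0, "ay": 0, "az": 0},
    {"dx": -0.33, "dy": 0.76, "dz": 0, "ax": 0, "ay": 0, "az": 0},
    {"dx": -0.33, "dy": 0.76, "dz": 0, "ax": 0, "ay": 0, "az": 0},
    {"dx": -0.33, "dy": 0.76, "dz": 0, "ax": 0, "ay": 0, "az": 0},
    {"dx": -0.33, "dy": 0.76, "dz": 0, "ax": 0, "ay": 0, "az": 0},
    {"dx": -0.33, "dy": 0.76, "dz": 0, "ax": 0, "ay": 0, "az": 0},
    {"dx": -0.33, "dy": 0.76, "dz": 0, "ax": 0, "ay": 0, "az": 0},
    {"dx": -0.35, "dy": 0.77, "dz": 0, "ax": 0, "ay": 0, "az": 0}
  ],
  "fingers": -1
}}

```text
time: 6.83
eef_pos: [0.4475, -0.1137, 0.1439]
eef_rot: [0.0, 0.997, -0.074, 0.0]
force: [0.2, -0.4, -0.2]
opening: 0.994
grasp_force: 0.0
```

Emit:
{"op": "drive_tool", "data": {
  "increments": [
    {"dx": 0, "dy": 0, "dz": 0, "ax": 0, "ay": 0, "az": -0.9},
    {"dx": 0, "dy": 0, "dz": 0, "ax": 0, "ay": 0, "az": -0.9},
    {"dx": 0, "dy": 0, "dz": 0, "ax": 0, "ay": 0, "az": -0.9},
    {"dx": 0, "dy": 0, "dz": 0, "ax": 0, "ay": 0, "az": -0.9},
    {"dx": 0, "dy": 0, "dz": 0, "ax": 0, "ay": 0, "az": -0.9},
    {"dx": 0, "dy": 0, "dz": 0, "ax": 0, "ay": 0, "az": -0.9},
    {"dx": 0, "dy": 0, "dz": 0, "ax": 0, "ay": 0, "az": -0.9},
    {"dx": 0, "dy": 0, "dz": 0, "ax": 0, "ay": 0, "az": -0.9},
    {"dx": 0, "dy": 0, "dz": 0, "ax": 0, "ay": 0, "az": -0.9},
    {"dx": 0, "dy": 0, "dz": 0, "ax": 0, "ay": 0, "az": -0.9}
  ]
}}

```text
time: 7.67
eef_pos: [0.4485, -0.1126, 0.1439]
eef_rot: [0.0, 0.921, 0.389, 0.0]
force: [-0.8, -0.0, -1.1]
opening: 1.0
grasp_force: 0.0
```

Emit:
{"op": "drive_tool", "data": {
  "increments": [
    {"dx": 0, "dy": 0, "dz": 0, "ax": 0, "ay": 0, "az": -0.9},
    {"dx": 0, "dy": 0, "dz": 0, "ax": 0, "ay": 0, "az": -0.9},
    {"dx": 0, "dy": 0, "dz": 0, "ax": 0, "ay": 0, "az": -0.9},
    {"dx": 0, "dy": 0, "dz": 0, "ax": 0, "ay": 0, "az": -0.9},
    {"dx": 0, "dy": 0, "dz": 0, "ax": 0, "ay": 0, "az": -0.9},
    {"dx": 0, "dy": 0, "dz": 0, "ax": 0, "ay": 0, "az": -0.9},
    {"dx": 0, "dy": 0, "dz": 0, "ax": 0, "ay": 0, "az": -0.9},
    {"dx": 0, "dy": 0, "dz": 0, "ax": 0, "ay": 0, "az": -0.9},
    {"dx": 0, "dy": 0, "dz": 0, "ax": 0, "ay": 0, "az": -0.9},
    {"dx": 0, "dy": 0, "dz": 0, "ax": 0, "ay": 0, "az": -0.3},
    {"dx": 0, "dy": 0, "dz": 0, "ax": 0, "ay": 0, "az": 0},
    {"dx": 0, "dy": 0, "dz": 0, "ax": 0, "ay": 0, "az": 0}
  ]
}}

```text
time: 8.67
eef_pos: [0.4485, -0.1127, 0.1436]
eef_rot: [0.0, 0.67, 0.742, -0.0]
force: [-0.4, -0.6, 0.6]
opening: 1.001
grasp_force: 0.0
```

Run:
```python
from h import *
o=get_obs();p,d=capture("wrist");cv2.imwrite("pics/w4.png",p)
W=cloud("wrist",d,o);z=W[...,2];x=W[...,0];y=W[...,1]
m=(z>.052)&(z<.064)&(abs(x-.45)<.035)&(abs(y+.112)<.035);q=W[m][:,:2];print(len(q),q.min(0),q.max(0),cv2.fitEllipse(cv2.convexHull((q*1000).astype(np.float32))))
p,d=capture("top");W=cloud("top",d);cv2.imwrite("pics/top2.png",cv2.resize(p[145:265,145:335],None,fx=4,fy=4,interpolation=cv2.INTER_CUBIC))
print(o["time"],o["eef_pos"],o["eef_rot"],o["qpos"])
```

```text
713 [ 0.42792163 -0.13780439] [ 0.47190735 -0.08620687] ((449.7489318847656, -111.97908782958984), (44.1048469543457, 51.51456832885742), 3.0429351329803467)
8.6667 [ 0.44846528 -0.11268757  0.14356468] [ 2.29228587e-04  6.70474622e-01  7.41932428e-01 -9.28798008e-06] [ 0.64006004  0.24013996 -0.51780389  2.05232613  0.15305997  0.885027
  0.1384445 ]
```

View pics/w4.png

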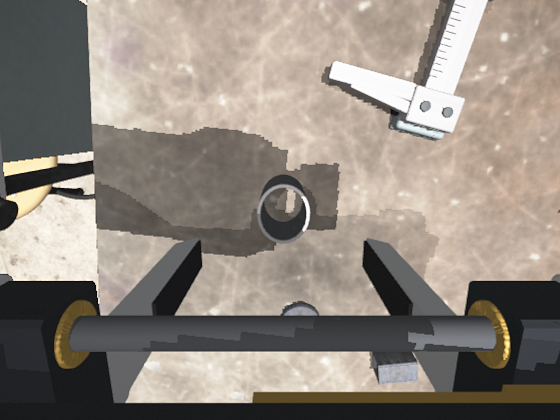

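The view shows the pipe rim centred at about (284,212), between the fingers, with its narrow axis along the closing line. I'll go down and grip it high enough for the tips to clear the jaws.

Emit:
{"op": "drive_tool", "data": {
  "increments": [
    {"dx": 0, "dy": 0.03, "dz": 0.5, "ax": 0, "ay": 0, "az": 0},
    {"dx": 0, "dy": 0, "dz": 0.7, "ax": 0, "ay": 0, "az": 0},
    {"dx": 0, "dy": 0, "dz": 0.7, "ax": 0, "ay": 0, "az": 0},
    {"dx": 0, "dy": 0, "dz": 0.6, "ax": 0, "ay": 0, "az": 0},
    {"dx": 0, "dy": 0, "dz": 0.25, "ax": 0, "ay": 0, "az": 0},
    {"dx": 0, "dy": 0, "dz": 0, "ax": 0, "ay": 0, "az": 0},
    {"dx": 0, "dy": 0, "dz": 0, "ax": 0, "ay": 0, "az": 0}
  ]
}}

```text
time: 9.35
eef_pos: [0.4498, -0.1123, 0.0336]
eef_rot: [-0.0, 0.67, 0.742, -0.0]
force: [0.1, -0.5, 0.3]
opening: 0.999
grasp_force: 0.0
```

Emit:
{"op": "drive_tool", "data": {
  "increments": [
    {"dx": 0, "dy": 0, "dz": 0, "ax": 0, "ay": 0, "az": 0},
    {"dx": 0, "dy": 0, "dz": 0, "ax": 0, "ay": 0, "az": 0},
    {"dx": 0, "dy": 0, "dz": 0, "ax": 0, "ay": 0, "az": 0},
    {"dx": 0, "dy": 0, "dz": 0, "ax": 0, "ay": 0, "az": 0},
    {"dx": 0, "dy": 0, "dz": 0, "ax": 0, "ay": 0, "az": 0},
    {"dx": 0, "dy": 0, "dz": 0, "ax": 0, "ay": 0, "az": 0},
    {"dx": 0, "dy": 0, "dz": 0, "ax": 0, "ay": 0, "az": 0},
    {"dx": 0, "dy": 0, "dz": 0, "ax": 0, "ay": 0, "az": 0}
  ],
  "fingers": 1,
  "force": 25
}}

```text
time: 10.02
eef_pos: [0.4496, -0.1125, 0.0331]
eef_rot: [-0.0, 0.67, 0.742, -0.0]
force: [-0.6, 0.3, -0.1]
opening: 0.47
grasp_force: 12.2
```

Emit:
{"op": "drive_tool", "data": {
  "increments": [
    {"dx": 0, "dy": 0, "dz": 0, "ax": 0, "ay": 0, "az": 0},
    {"dx": 0, "dy": 0, "dz": 0, "ax": 0, "ay": 0, "az": 0},
    {"dx": 0, "dy": 0, "dz": -0.1, "ax": 0, "ay": 0, "az": 0},
    {"dx": 0, "dy": 0, "dz": -0.3, "ax": 0, "ay": 0, "az": 0},
    {"dx": 0, "dy": 0, "dz": -0.5, "ax": 0, "ay": 0, "az": 0},
    {"dx": 0, "dy": 0, "dz": -0.4, "ax": 0, "ay": 0, "az": 0},
    {"dx": 0, "dy": 0, "dz": 0, "ax": 0, "ay": 0, "az": 0}
  ]
}}

```text
time: 10.6
eef_pos: [0.4509, -0.1127, 0.0875]
eef_rot: [0.001, 0.67, 0.742, 0.001]
force: [0.6, -1.0, -1.4]
opening: 0.471
grasp_force: 25.0
```

Emit:
{"op": "drive_tool", "data": {
  "increments": [
    {"dx": 0, "dy": 0, "dz": 0, "ax": 0, "ay": 0, "az": 0.5},
    {"dx": 0, "dy": 0, "dz": 0, "ax": 0, "ay": 0, "az": 0.9},
    {"dx": 0, "dy": 0, "dz": 0, "ax": 0, "ay": 0, "az": 0.9},
    {"dx": 0, "dy": 0, "dz": 0, "ax": 0, "ay": 0, "az": 0.9},
    {"dx": 0, "dy": 0, "dz": 0, "ax": 0, "ay": 0, "az": 0.9},
    {"dx": 0, "dy": 0, "dz": 0, "ax": 0, "ay": 0, "az": 0.9},
    {"dx": 0, "dy": 0, "dz": 0, "ax": 0, "ay": 0, "az": 0.9},
    {"dx": 0, "dy": 0, "dz": 0, "ax": 0, "ay": 0, "az": 0.9},
    {"dx": 0, "dy": 0, "dz": 0, "ax": 0, "ay": 0, "az": 0.9},
    {"dx": 0, "dy": 0, "dz": 0, "ax": 0, "ay": 0, "az": 0.9}
  ]
}}

```text
time: 11.43
eef_pos: [0.4492, -0.1124, 0.0844]
eef_rot: [-0.0, 0.927, 0.375, -0.0]
force: [-0.4, -0.4, -1.6]
opening: 0.469
grasp_force: 25.0
```

Emit:
{"op": "drive_tool", "data": {
  "increments": [
    {"dx": 0, "dy": 0, "dz": 0, "ax": 0, "ay": 0, "az": 0.9},
    {"dx": 0, "dy": 0, "dz": 0, "ax": 0, "ay": 0, "az": 0.9},
    {"dx": 0, "dy": 0, "dz": 0, "ax": 0, "ay": 0, "az": 0.9},
    {"dx": 0, "dy": 0, "dz": 0, "ax": 0, "ay": 0, "az": 0.9},
    {"dx": 0, "dy": 0, "dz": 0, "ax": 0, "ay": 0, "az": 0.9},
    {"dx": 0, "dy": 0, "dz": 0, "ax": 0, "ay": 0, "az": 0.9},
    {"dx": 0, "dy": 0, "dz": 0, "ax": 0, "ay": 0, "az": 0.9},
    {"dx": 0, "dy": 0, "dz": 0, "ax": 0, "ay": 0, "az": 0.9},
    {"dx": 0, "dy": 0, "dz": 0, "ax": 0, "ay": 0, "az": 0.9},
    {"dx": 0, "dy": 0, "dz": 0, "ax": 0, "ay": 0, "az": 0.7},
    {"dx": 0, "dy": 0, "dz": 0, "ax": 0, "ay": 0, "az": 0},
    {"dx": 0, "dy": 0, "dz": 0, "ax": 0, "ay": 0, "az": 0}
  ]
}}

```text
time: 12.43
eef_pos: [0.4494, -0.1123, 0.0846]
eef_rot: [0.0, 0.997, -0.073, -0.0]
force: [-0.6, -0.6, -2.0]
opening: 0.466
grasp_force: 25.0
```

Emit:
{"op": "drive_tool", "data": {
  "increments": [
    {"dx": 0.1, "dy": -0.25, "dz": 0, "ax": 0, "ay": 0, "az": 0},
    {"dx": 0.17, "dy": -0.5, "dz": 0, "ax": 0, "ay": 0, "az": 0},
    {"dx": 0.2, "dy": -0.5, "dz": 0, "ax": 0, "ay": 0, "az": 0},
    {"dx": 0.2, "dy": -0.5, "dz": 0, "ax": 0, "ay": 0, "az": 0},
    {"dx": 0.2, "dy": -0.5, "dz": 0, "ax": 0, "ay": 0, "az": 0},
    {"dx": 0.17, "dy": -0.5, "dz": 0, "ax": 0, "ay": 0, "az": 0},
    {"dx": 0.16, "dy": -0.5, "dz": 0, "ax": 0, "ay": 0, "az": 0},
    {"dx": 0.1, "dy": -0.4, "dz": 0, "ax": 0, "ay": 0, "az": 0},
    {"dx": 0.1, "dy": -0.24, "dz": 0, "ax": 0, "ay": 0, "az": 0},
    {"dx": 0, "dy": 0, "dz": 0, "ax": 0, "ay": 0, "az": 0},
    {"dx": 0, "dy": 0, "dz": 0, "ax": 0, "ay": 0, "az": 0}
  ]
}}

```text
time: 13.35
eef_pos: [0.5279, 0.0333, 0.0848]
eef_rot: [0.0, 0.997, -0.074, -0.0]
force: [-0.2, 0.4, -2.0]
opening: 0.465
grasp_force: 25.0
```

Run:
```python
from h import *
p,d=capture("top");a=cv2.resize(p[145:265,145:335],None,fx=4,fy=4,interpolation=cv2.INTER_CUBIC)
p,d=capture("wrist");p2,_=capture("scene")
b=p2[200:340,130:340];b=cv2.resize(b,(450,300))
out=np.zeros((600,800,3),np.uint8);out[:300,:450]=b;c=cv2.resize(p[100:330,130:430],(350,268));out[:268,450:]=c
s=cv2.resize(a[:,60:700],(400,300));out[300:600,:400]=s
cv2.imwrite("pics/m5.png",out);o=get_obs();print(o["eef_pos"],o["time"])
```

```text
[0.52773957 0.03213403 0.08498141] 13.5
```

View pics/m5.png

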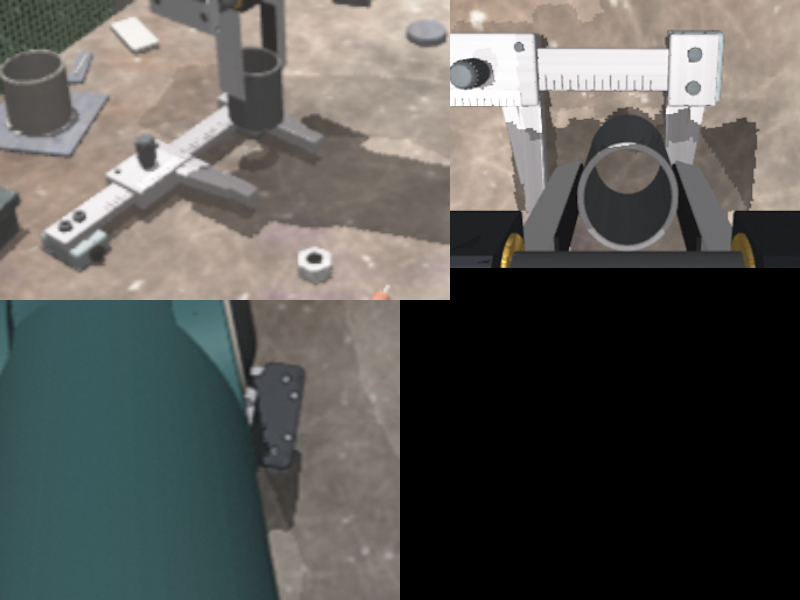

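The scene inset at top left shows the pipe held over the beam between the jaws. The wrist inset at top right shows the pipe at (628,190) with the fixed face near column 668, which leaves only about 3 mm. I'll shift 3 mm towards +y and then lower.

Emit:
{"op": "drive_tool", "data": {
  "increments": [
    {"dx": 0, "dy": -0.09, "dz": 0, "ax": 0, "ay": 0, "az": 0},
    {"dx": 0, "dy": 0, "dz": 0.3, "ax": 0, "ay": 0, "az": 0},
    {"dx": 0, "dy": 0, "dz": 0.3, "ax": 0, "ay": 0, "az": 0},
    {"dx": 0, "dy": 0, "dz": 0.3, "ax": 0, "ay": 0, "az": 0},
    {"dx": 0, "dy": 0, "dz": 0.2, "ax": 0, "ay": 0, "az": 0},
    {"dx": 0, "dy": 0, "dz": 0.1, "ax": 0, "ay": 0, "az": 0},
    {"dx": 0, "dy": 0, "dz": 0.06, "ax": 0, "ay": 0, "az": 0},
    {"dx": 0, "dy": 0, "dz": 0, "ax": 0, "ay": 0, "az": 0},
    {"dx": 0, "dy": 0, "dz": 0, "ax": 0, "ay": 0, "az": 0}
  ]
}}

```text
time: 14.25
eef_pos: [0.5288, 0.0367, 0.0348]
eef_rot: [-0.0, 0.997, -0.074, 0.0]
force: [0.2, -0.0, -1.8]
opening: 0.47
grasp_force: 25.0
```

Emit:
{"op": "drive_tool", "data": {
  "increments": [
    {"dx": 0, "dy": 0, "dz": 0.03, "ax": 0, "ay": 0, "az": 0},
    {"dx": 0, "dy": 0, "dz": 0, "ax": 0, "ay": 0, "az": 0},
    {"dx": 0, "dy": 0, "dz": 0, "ax": 0, "ay": 0, "az": 0}
  ]
}}

```text
time: 14.5
eef_pos: [0.5287, 0.0367, 0.0337]
eef_rot: [-0.0, 0.997, -0.074, 0.0]
force: [-0.2, 0.8, -2.2]
opening: 0.473
grasp_force: 25.0
```

Emit:
{"op": "drive_tool", "data": {
  "increments": [
    {"dx": 0, "dy": 0, "dz": 0.01, "ax": 0, "ay": 0, "az": 0},
    {"dx": 0, "dy": 0, "dz": 0, "ax": 0, "ay": 0, "az": 0},
    {"dx": 0, "dy": 0, "dz": 0, "ax": 0, "ay": 0, "az": 0}
  ]
}}

```text
time: 14.75
eef_pos: [0.5287, 0.0368, 0.0332]
eef_rot: [-0.0, 0.997, -0.074, 0.0]
force: [0.3, -0.4, -0.5]
opening: 0.47
grasp_force: 25.0
```

Emit:
{"op": "drive_tool", "data": {
  "increments": [
    {"dx": 0, "dy": 0, "dz": 0, "ax": 0, "ay": 0, "az": 0},
    {"dx": 0, "dy": 0, "dz": 0, "ax": 0, "ay": 0, "az": 0},
    {"dx": 0, "dy": 0, "dz": 0, "ax": 0, "ay": 0, "az": 0},
    {"dx": 0, "dy": 0, "dz": 0, "ax": 0, "ay": 0, "az": 0},
    {"dx": 0, "dy": 0, "dz": 0, "ax": 0, "ay": 0, "az": 0},
    {"dx": 0, "dy": 0, "dz": -0.3, "ax": 0, "ay": 0, "az": 0},
    {"dx": 0, "dy": 0, "dz": -0.6, "ax": 0, "ay": 0, "az": 0},
    {"dx": 0, "dy": 0, "dz": -0.7, "ax": 0, "ay": 0, "az": 0},
    {"dx": 0, "dy": 0, "dz": -0.7, "ax": 0, "ay": 0, "az": 0},
    {"dx": 0, "dy": 0, "dz": -0.3, "ax": 0, "ay": 0, "az": 0},
    {"dx": 0, "dy": 0, "dz": 0, "ax": 0, "ay": 0, "az": 0}
  ],
  "fingers": -0.36
}}

```text
time: 15.67
eef_pos: [0.5302, 0.0368, 0.1409]
eef_rot: [-0.0, 0.997, -0.074, 0.003]
force: [0.5, -0.7, 0.4]
opening: 0.68
grasp_force: 0.0
```

Emit:
{"op": "drive_tool", "data": {
  "increments": [
    {"dx": 0.24, "dy": -0.41, "dz": 0, "ax": 0, "ay": 0, "az": 0},
    {"dx": 0.25, "dy": -0.42, "dz": 0, "ax": 0, "ay": 0, "az": 0},
    {"dx": 0.25, "dy": -0.42, "dz": 0, "ax": 0, "ay": 0, "az": 0},
    {"dx": 0.25, "dy": -0.43, "dz": 0, "ax": 0, "ay": 0, "az": 0},
    {"dx": 0.25, "dy": -0.43, "dz": 0, "ax": 0, "ay": 0, "az": 0},
    {"dx": 0, "dy": 0, "dz": 0, "ax": 0, "ay": 0, "az": 0},
    {"dx": 0, "dy": 0, "dz": 0, "ax": 0, "ay": 0, "az": 0}
  ],
  "fingers": -0.05
}}

```text
time: 16.25
eef_pos: [0.5898, 0.1135, 0.1365]
eef_rot: [-0.0, 0.997, -0.074, -0.001]
force: [-0.1, -1.2, -0.7]
opening: 0.528
grasp_force: 0.0
```

Run:
```python
from h import *
o=get_obs();p,d=capture("wrist");cv2.imwrite("pics/w6.png",p);np.save("pics/w6.npy",d)
import pickle;pickle.dump(o,open("pics/w6.pkl","wb"))
W=cloud("wrist",d,o);z=W[...,2];x=W[...,0];y=W[...,1]
m=(z>.052)&(z<.064)&(abs(x-.529)<.035)&(abs(y-.037)<.035);q=W[m][:,:2];print(len(q),q.min(0),q.max(0),cv2.fitEllipse(cv2.convexHull((q*1000).astype(np.float32))))
print(o["time"],o["eef_pos"],o["eef_rot"])
```

```text
430 [0.50540289 0.01519211] [0.55537241 0.05588048] ((530.8915405273438, 36.88411331176758), (42.840877532958984, 49.39705276489258), 90.81737518310547)
16.25 [0.58980069 0.11346859 0.13653111] [-2.32903725e-05  9.97289616e-01 -7.35738910e-02 -5.51963138e-04]
```

View pics/w6.png

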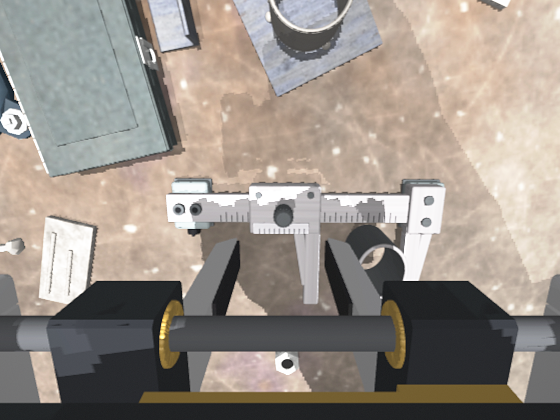

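The pipe stands upright at (375,255) between the jaws, and the knob at (283,215) is centred between the fingers. Next I'll go down, stop for a force baseline, then pinch.

Emit:
{"op": "drive_tool", "data": {
  "increments": [
    {"dx": 0, "dy": 0, "dz": 0.5, "ax": 0, "ay": 0, "az": 0},
    {"dx": 0, "dy": 0, "dz": 0.6, "ax": 0, "ay": 0, "az": 0},
    {"dx": 0, "dy": 0, "dz": 0.6, "ax": 0, "ay": 0, "az": 0},
    {"dx": 0, "dy": 0, "dz": 0.5, "ax": 0, "ay": 0, "az": 0},
    {"dx": 0, "dy": 0, "dz": 0.24, "ax": 0, "ay": 0, "az": 0},
    {"dx": 0, "dy": 0, "dz": 0, "ax": 0, "ay": 0, "az": 0},
    {"dx": 0, "dy": 0, "dz": 0, "ax": 0, "ay": 0, "az": 0},
    {"dx": 0, "dy": 0, "dz": 0, "ax": 0, "ay": 0, "az": 0}
  ]
}}

```text
time: 16.97
eef_pos: [0.5908, 0.1127, 0.0408]
eef_rot: [-0.0, 0.997, -0.074, 0.001]
force: [-0.3, 0.1, 0.6]
opening: 0.526
grasp_force: 0.0
```

Emit:
{"op": "drive_tool", "data": {
  "increments": [
    {"dx": 0, "dy": 0, "dz": 0, "ax": 0, "ay": 0, "az": 0},
    {"dx": 0, "dy": 0, "dz": 0, "ax": 0, "ay": 0, "az": 0},
    {"dx": 0, "dy": 0, "dz": 0, "ax": 0, "ay": 0, "az": 0},
    {"dx": 0, "dy": 0, "dz": 0, "ax": 0, "ay": 0, "az": 0},
    {"dx": 0, "dy": 0, "dz": 0, "ax": 0, "ay": 0, "az": 0},
    {"dx": 0, "dy": 0, "dz": 0, "ax": 0, "ay": 0, "az": 0},
    {"dx": 0, "dy": 0, "dz": 0, "ax": 0, "ay": 0, "az": 0},
    {"dx": 0, "dy": 0, "dz": 0, "ax": 0, "ay": 0, "az": 0}
  ],
  "fingers": 1
}}

```text
time: 17.63
eef_pos: [0.5902, 0.1128, 0.0395]
eef_rot: [-0.0, 0.997, -0.074, -0.0]
force: [-0.3, -0.7, 3.1]
opening: 0.159
grasp_force: 25.0
```

Emit:
{"op": "drive_tool", "data": {
  "increments": [
    {"dx": 0, "dy": 0.1, "dz": 0, "ax": 0, "ay": 0, "az": 0},
    {"dx": 0, "dy": 0.1, "dz": 0, "ax": 0, "ay": 0, "az": 0},
    {"dx": 0, "dy": 0.1, "dz": 0, "ax": 0, "ay": 0, "az": 0},
    {"dx": 0, "dy": 0.1, "dz": 0, "ax": 0, "ay": 0, "az": 0},
    {"dx": 0, "dy": 0.1, "dz": 0, "ax": 0, "ay": 0, "az": 0}
  ]
}}

```text
time: 18.05
eef_pos: [0.5871, 0.0925, 0.0395]
eef_rot: [-0.0, 0.997, -0.074, 0.0]
force: [-0.7, 1.2, 4.5]
opening: 0.155
grasp_force: 25.0
```

Emit:
{"op": "drive_tool", "data": {
  "increments": [
    {"dx": 0, "dy": 0.05, "dz": 0, "ax": 0, "ay": 0, "az": 0},
    {"dx": 0, "dy": 0.05, "dz": 0, "ax": 0, "ay": 0, "az": 0},
    {"dx": 0, "dy": 0.05, "dz": 0, "ax": 0, "ay": 0, "az": 0},
    {"dx": 0, "dy": 0.05, "dz": 0, "ax": 0, "ay": 0, "az": 0}
  ]
}}

```text
time: 18.38
eef_pos: [0.586, 0.0851, 0.0395]
eef_rot: [-0.0, 0.997, -0.074, 0.0]
force: [-1.6, 1.6, 4.1]
opening: 0.155
grasp_force: 25.0
```

Emit:
{"op": "drive_tool", "data": {
  "increments": [
    {"dx": 0, "dy": 0.03, "dz": 0, "ax": 0, "ay": 0, "az": 0},
    {"dx": 0, "dy": 0.03, "dz": 0, "ax": 0, "ay": 0, "az": 0},
    {"dx": 0, "dy": 0.03, "dz": 0, "ax": 0, "ay": 0, "az": 0}
  ]
}}

```text
time: 18.63
eef_pos: [0.5855, 0.0819, 0.0395]
eef_rot: [-0.0, 0.997, -0.074, 0.0]
force: [-1.0, 4.6, 5.0]
opening: 0.16
grasp_force: 25.0
```

Emit:
{"op": "drive_tool", "data": {
  "increments": [
    {"dx": 0, "dy": 0.025, "dz": 0, "ax": 0, "ay": 0, "az": 0},
    {"dx": 0, "dy": 0.025, "dz": 0, "ax": 0, "ay": 0, "az": 0},
    {"dx": 0, "dy": 0.025, "dz": 0, "ax": 0, "ay": 0, "az": 0}
  ]
}}

```text
time: 18.88
eef_pos: [0.585, 0.0788, 0.0395]
eef_rot: [-0.0, 0.997, -0.074, 0.0]
force: [1.1, 5.5, 4.8]
opening: 0.16
grasp_force: 25.0
```

Emit:
{"op": "drive_tool", "data": {
  "increments": [
    {"dx": 0, "dy": 0.015, "dz": 0, "ax": 0, "ay": 0, "az": 0},
    {"dx": 0, "dy": 0.015, "dz": 0, "ax": 0, "ay": 0, "az": 0}
  ]
}}

```text
time: 19.05
eef_pos: [0.5849, 0.0779, 0.0395]
eef_rot: [-0.0, 0.997, -0.074, 0.0]
force: [0.1, 8.8, 4.4]
opening: 0.157
grasp_force: 25.0
```

```bash
cat > avg.py <<'E'
from h import *
F=[];P=[]
for i in range(6):
    o=get_obs();F.append(o["force"]);P.append(o["eef_pos"]);capture("top")
u=np.array([.148,.989,0]);F=np.array(F)
print(o["time"],"axial",(F@u).round(1),(F@u).mean().round(2),F.mean(0).round(2),np.mean(P,0).round(5))
E
python3 avg.py
```

```text
19.3 axial [8.7 5.9 5.1 4.9 5.9 4.9] 5.9 [0.03 5.96 4.39] [0.58491 0.07789 0.03952]
```

Emit:
{"op": "drive_tool", "data": {
  "increments": [
    {"dx": 0, "dy": 0.01, "dz": 0, "ax": 0, "ay": 0, "az": 0},
    {"dx": 0, "dy": 0, "dz": 0, "ax": 0, "ay": 0, "az": 0},
    {"dx": 0, "dy": 0, "dz": 0, "ax": 0, "ay": 0, "az": 0}
  ]
}}

```text
time: 19.6
eef_pos: [0.5849, 0.0778, 0.0395]
eef_rot: [-0.0, 0.997, -0.074, 0.0]
force: [1.1, 6.5, 3.6]
opening: 0.156
grasp_force: 25.0
```

```bash
python3 avg.py
```

```text
19.85 axial [6.6 7.1 7.4 7.6 6.3 7.4] 7.04 [0.33 7.07 3.8 ] [0.58489 0.0778  0.03952]
```

Emit:
{"op": "drive_tool", "data": {
  "increments": [
    {"dx": 0, "dy": 0.009, "dz": 0, "ax": 0, "ay": 0, "az": 0},
    {"dx": 0, "dy": 0, "dz": 0, "ax": 0, "ay": 0, "az": 0},
    {"dx": 0, "dy": 0, "dz": 0, "ax": 0, "ay": 0, "az": 0}
  ]
}}

```text
time: 20.15
eef_pos: [0.5849, 0.0777, 0.0395]
eef_rot: [-0.001, 0.997, -0.074, 0.0]
force: [0.2, 7.9, 3.1]
opening: 0.162
grasp_force: 25.0
```

```bash
python3 avg.py
python3 - <<'E'
from h import *
o=get_obs();p,d=capture("wrist")
c=cv2.resize(p[150:330,180:420],(800,600),interpolation=cv2.INTER_CUBIC);cv2.imwrite("pics/w7.png",c)
E
```

```text
20.4 axial [7.9 6.6 7.  7.8 7.9 7.4] 7.44 [0.49 7.45 3.32] [0.58488 0.07766 0.03953]
```

View pics/w7.png

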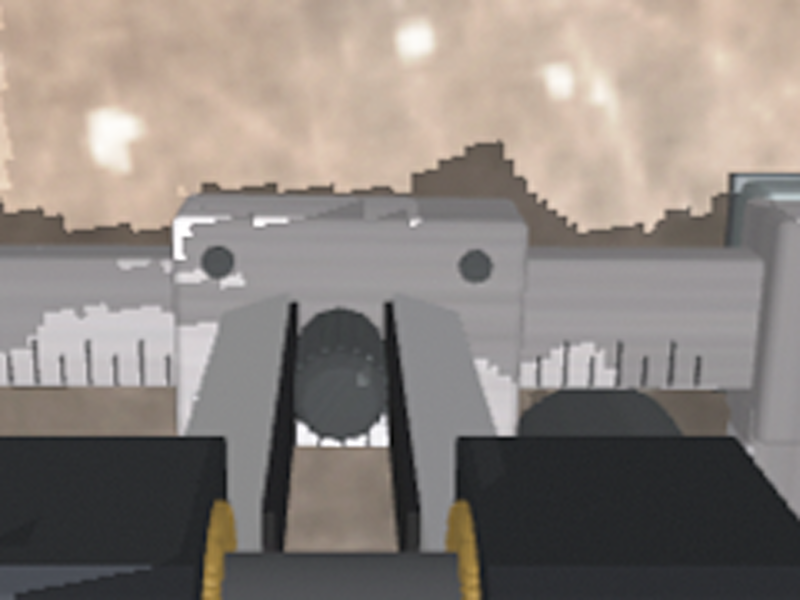

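The crop shows the knob pinched at (340,375) and the pipe's arc between sleeve and fixed jaw, centred at about (600,400). The contact itself is hidden, so force has to decide it.

Emit:
{"op": "drive_tool", "data": {
  "increments": [
    {"dx": 0, "dy": 0.01, "dz": 0, "ax": 0, "ay": 0, "az": 0},
    {"dx": 0, "dy": 0, "dz": 0, "ax": 0, "ay": 0, "az": 0},
    {"dx": 0, "dy": 0, "dz": 0, "ax": 0, "ay": 0, "az": 0}
  ]
}}

```text
time: 20.75
eef_pos: [0.5849, 0.0775, 0.0396]
eef_rot: [-0.001, 0.997, -0.074, 0.0]
force: [0.4, 9.0, 3.2]
opening: 0.156
grasp_force: 25.0
```

```bash
python3 avg.py
```

```text
21.0 axial [9.  8.9 9.7 8.9 9.5 9.2] 9.2 [0.91 9.16 3.22] [0.58486 0.07751 0.03954]
```

Emit:
{"op": "drive_tool", "data": {
  "increments": [
    {"dx": 0, "dy": 0, "dz": 0, "ax": 0, "ay": 0, "az": 0},
    {"dx": 0, "dy": 0, "dz": 0, "ax": 0, "ay": 0, "az": 0},
    {"dx": 0, "dy": 0, "dz": 0, "ax": 0, "ay": 0, "az": 0},
    {"dx": 0, "dy": 0, "dz": 0, "ax": 0, "ay": 0, "az": 0},
    {"dx": 0, "dy": 0, "dz": 0, "ax": 0, "ay": 0, "az": 0},
    {"dx": 0, "dy": 0, "dz": 0, "ax": 0, "ay": 0, "az": 0},
    {"dx": 0, "dy": 0, "dz": 0, "ax": 0, "ay": 0, "az": 0},
    {"dx": 0, "dy": 0, "dz": 0, "ax": 0, "ay": 0, "az": 0},
    {"dx": 0, "dy": 0, "dz": 0, "ax": 0, "ay": 0, "az": 0},
    {"dx": 0, "dy": 0, "dz": 0, "ax": 0, "ay": 0, "az": 0},
    {"dx": 0, "dy": 0, "dz": 0, "ax": 0, "ay": 0, "az": 0},
    {"dx": 0, "dy": 0, "dz": 0, "ax": 0, "ay": 0, "az": 0}
  ]
}}

```text
time: 22.05
eef_pos: [0.5849, 0.0775, 0.0395]
eef_rot: [-0.001, 0.997, -0.074, 0.0]
force: [1.5, 9.3, 3.4]
opening: 0.157
grasp_force: 25.0
```

```bash
python3 avg.py
```

```text
22.3 axial [ 9.4  8.9  9.4 10.3  9.   8.8] 9.29 [0.82 9.27 3.21] [0.58486 0.07751 0.03953]
```

Emit:
{"op": "drive_tool", "data": {
  "increments": [
    {"dx": 0, "dy": -0.01, "dz": 0, "ax": 0, "ay": 0, "az": 0},
    {"dx": 0, "dy": -0.01, "dz": 0, "ax": 0, "ay": 0, "az": 0},
    {"dx": 0, "dy": 0, "dz": 0, "ax": 0, "ay": 0, "az": 0},
    {"dx": 0, "dy": 0, "dz": 0, "ax": 0, "ay": 0, "az": 0}
  ]
}}

```text
time: 22.68
eef_pos: [0.5849, 0.0777, 0.0395]
eef_rot: [-0.0, 0.997, -0.074, 0.0]
force: [-0.2, 6.3, 4.6]
opening: 0.159
grasp_force: 25.0
```

Emit:
{"op": "drive_tool", "data": {
  "increments": [
    {"dx": 0, "dy": 0, "dz": 0, "ax": 0, "ay": 0, "az": 0},
    {"dx": 0, "dy": 0, "dz": 0, "ax": 0, "ay": 0, "az": 0},
    {"dx": 0, "dy": 0, "dz": 0, "ax": 0, "ay": 0, "az": 0},
    {"dx": 0, "dy": 0, "dz": 0, "ax": 0, "ay": 0, "az": 0},
    {"dx": 0, "dy": 0, "dz": 0, "ax": 0, "ay": 0, "az": 0}
  ],
  "fingers": 0.3
}}

```text
time: 23.1
eef_pos: [0.5846, 0.0767, 0.0393]
eef_rot: [0.0, 0.997, -0.074, -0.0]
force: [0.5, 0.4, -0.3]
opening: 0.351
grasp_force: 0.0
```

Emit:
{"op": "drive_tool", "data": {
  "increments": [
    {"dx": 0, "dy": 0, "dz": -0.2, "ax": 0, "ay": 0, "az": 0},
    {"dx": 0, "dy": 0, "dz": -0.5, "ax": 0, "ay": 0, "az": 0},
    {"dx": 0, "dy": 0, "dz": -0.8, "ax": 0, "ay": 0, "az": 0},
    {"dx": 0, "dy": 0, "dz": -0.8, "ax": 0, "ay": 0, "az": 0},
    {"dx": 0, "dy": 0, "dz": -0.8, "ax": 0, "ay": 0, "az": 0},
    {"dx": 0, "dy": -0.5, "dz": -0.8, "ax": 0, "ay": 0, "az": 0},
    {"dx": 0, "dy": -0.5, "dz": -0.5, "ax": 0, "ay": 0, "az": 0},
    {"dx": 0, "dy": 0, "dz": 0, "ax": 0, "ay": 0, "az": 0},
    {"dx": 0, "dy": 0, "dz": 0, "ax": 0, "ay": 0, "az": 0}
  ]
}}

```text
time: 23.85
eef_pos: [0.591, 0.1177, 0.2169]
eef_rot: [-0.0, 0.997, -0.073, 0.001]
force: [-0.2, -0.0, -0.2]
opening: 0.349
grasp_force: 0.0
```

Run:
```python
from h import *
o=get_obs();p,d=capture("wrist");W=cloud("wrist",d,o);z=W[...,2];x=W[...,0];y=W[...,1]
c0=np.array([.5849,.0775]);ex=np.array([.989,-.148]);ey=np.array([.148,.989])
L=np.stack([x-c0[0],y-c0[1]],-1);cx=L@ex;cy=L@ey
m=(z>.053)&(z<.064)&(abs(cx+.05)<.035)&(abs(cy+.055)<.035);print("rim cx",cx[m].min(),cx[m].max(),"cy",cy[m].min(),cy[m].max())
print(o["time"],o["eef_pos"])
cv2.imwrite("pics/w8.png",cv2.resize(p[130:330,200:467],(800,600),interpolation=cv2.INTER_CUBIC))
```

```text
rim cx -0.07428695155274374 -0.02302995920302813 cy -0.07636411536940968 -0.03171779711926447
23.85 [0.59100727 0.11767515 0.21687082]
```

View pics/w8.png

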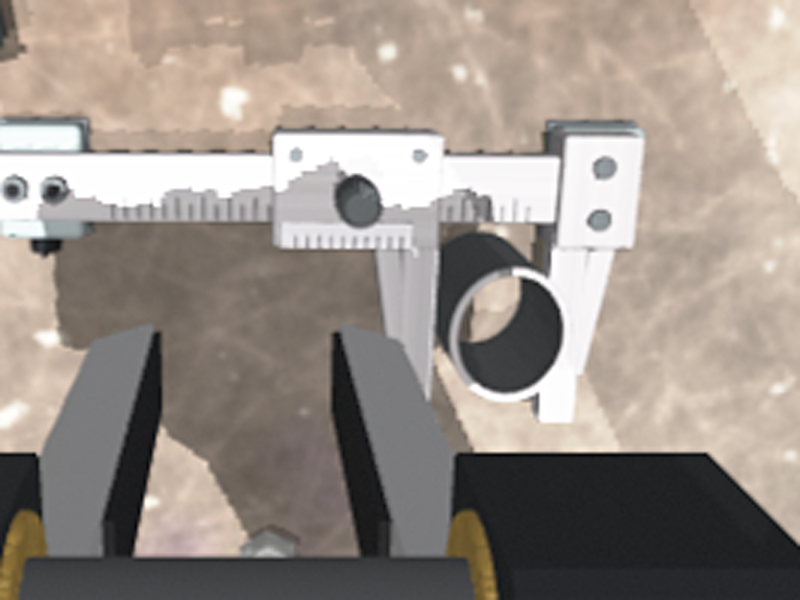

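The sliding jaw's face at column 437 meets the pipe's side, and the far side meets the fixed jaw near column 550. The pipe is upright at mid jaw and the gripper is clear, so I'll hand in.

```bash
python3 -c "
from station import *
print(hand_in())"
```

```text
the job is handed in; nothing more can be done
None
```

The job is handed in at about 24 s: the pipe stands upright at mid jaw, pressed with an estimated 6–7 N (9.2 N on the knob less assumed sleeve drag) for over a second, then released; contact with both jaws is judged from force and the last picture.

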